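Slide the handset home in its dock

TASK

Push the white remote handset along the worktop, key end (nose) first, through the narrow gap between the two guide posts of its grey dock until its nose is fully home against the dock's back stop. Only push it with the fingers and keep it flat on the worktop: do not pick it up or tip it. Leave the loupe, the objective and the battery where they stand.

Things in the scene. Friction and masses are not known exactly. Their poses are not given: they have to be found in the camera images.
- handset: White remote handset with a yellow strip, lying flat on its back, loose, about 140 g. 50 mm wide (its x), 145 mm long (its y), 24 mm high (z up; the solid, vertical-sided part is 22 mm high), with rounded ends. Origin: centre of its underside. Its +y end, with the round keys, is the nose and faces the dock at the start; the -y end, with the display, is the tail.
- handset_nose (a point): The middle of the handset's nose end: 72.5 mm from the handset's origin along its +y, 11 mm above its underside.
- dock: Grey plastic dock fixed to the worktop, without a floor: the handset slides on the worktop itself. Origin: middle of its mouth, on the worktop; x points into the dock (the way to push), y left, z up. At the start the handset lies before the mouth, nose 25 to 55 mm short of it, turned up to 17 degrees from the dock's x and up to 25 mm to either side.
- dock_gap (a point): Middle of the 55 mm gap between the two guide posts, on the worktop, 22 mm past the dock's origin. Posts: x = 0 to 45 mm of the dock, inner faces at y = +-27.5 mm, 14 mm thick, 34 mm high, front edges rounded (radius 7 mm). From x = 9 to 43 mm each has a lip reaching 4 mm inward, 28 to 34 mm above the worktop; the handset passes below it.
- dock_stop (a point): Middle of the front face of the back stop (83 mm wide, 34 mm high), 11 mm above the worktop, at x = 95 mm of the dock; the nose ends here, the tail then still 50 mm out of the mouth. Between posts and stop, low rails (12 mm high) with inner faces at y = +-29.5 mm.
- loupe: Bystander: black loupe standing upright, 36 mm diameter, 34 mm high, to the right of the dock. Origin: centre of its underside.
- objective: Bystander: small light-coloured microscope objective with a dark band standing upright, 25 mm diameter, 45 mm high, to the left of the dock. Origin: centre of its underside.
- battery: Bystander: block battery lying flat, 27 x 50 x 18 mm, near the front edge of the worktop on the right. Origin: centre of its underside.
Mind the look-alikes: they are no part of the job. There is more than one size of the handset; the one meant has the size given above. What is shaped like the dock but yellow is not meant.

How it is judged:
By the outcome, as a careful person would: the job done as asked, in the order asked, and still so for the second after the job is handed in, with the robot touching nothing.
It also fails if it takes over 58 s, if anything falls off the work surface, if the arm or the gripper's body presses on something with over 40 N, if the wrist force passes 120 N, or if a joint passes its speed limit or range.

ROBOT

A 7-joint arm with a two-finger parallel gripper is mounted at the origin on a cart in front of the work surface, level with it; the furniture and walls round the work are solid. World frame = base frame: x ahead of the robot, y to its left, z up, the work surface at z = 0. Lengths are in mm, angles in rad, forces in N, time in s.
With the tool pointing down it reaches from about 400 to 875 mm from the base axis. Payload 19.3 kg.
Tool frame: the origin (TCP) lies at the very end of the fingers, on their centre line; the grasp point (between the pads) lies 19 mm behind it; z points along the fingers, y is the line along which they close (so a half turn about z gives the same grasp; the last joint's range is limited). The gripper opens to 85 mm and grips with 20 to 120 N. Pads are 22 mm wide; open, the fingers measure 114 mm over their backs; the gripper's body (76 mm by 85 mm) begins 54 mm behind the grasp point. The pads swing forward as they close: fully open they stand 13 mm farther back than shut.
Start: joints at [-1.41, 0.521, -0.036, 1.599, 0.021, 1.021, -0.113], TCP at [142.993, 608.414, 231.291] pointing down, gripper open.
Joint ranges: [-2.91, 2.91], [-0.3, 2.13], [-1.5, 1.42], [0.17, 2.43], [-1.26, 4.41], [0.16, 1.93], [-2.52, 2.52]. Speed limits (rad/s): [1.89, 1.89, 2.39, 2.39, 3.01, 3.01, 3.01].

INTERFACE

Orientations are given as a 3x3 rotation matrix whose columns are the frame's x, y, z axes.
In Python, from station import readout, vision, robot gives the robot as it stands.
- The arm moves only by the tool step_arm, never from a script. Its argument "motion" is a list of rows, each an object of numbers: "tx", "ty", "tz": the shift along the tool's x, y, z in mm; "ax", "ay", "az": the turn, a rotation vector about the tool's x, y, z in degrees; "jaw": the opening, from 0 (shut) to 1 (fully open). A call has 1 to 20 rows; each row shifts and turns the commanded pose from where the row before left it, along the tool's axes as they then stand; what a row does not reach is not made up. A row lasts 1/10 s, in which the tool goes at most 50 mm and 8.59 degrees, less where a joint would pass 70% of its speed; a pose out of reach is approached as far as the arm can. A call is refused whole if a number of a shift passes 50 or a number of a turn 8.59, either way. A call with a gripper value outside its range is refused whole. The fingers move at their own pace and stop on an object; "squeeze" is the grip in N (left out, the last holds). Time passes only in rows, so rows that do not move let the fingers close. It gives the time, the measured TCP pose, the force, the opening and the grip force at its end, in the units of the state.
- readout.get_obs(): the state, without advancing time (a new reading comes with each control period).
- vision.camera(name): name is "scene" or "top" or "wrist"; returns a dict with "frame" (400x640x3 uint8, red, green, blue), "intrinsics" (3x3 intrinsics, pixels), "R" (3x3) and "t" (3): a world point X has camera coordinates R X + t; the wrist camera has in their place "hand_eye" (4x4, takes a point from camera to tool coordinates, whose origin is the TCP and whose axes are the flange's). Camera axes: x right, y down, z forward; pixel columns grow to the right and rows downward; lengths in mm; the calibration is good to about 2 mm. A picture is of the moment at which its call begins: read the wrist's pose just before it. There is no depth.
- robot.close_job(): hands the job in; it is judged then, once.
The state is a dict: "clock": time; "qpos": joint angles; "joint_vel": joint speeds; "tau": joint torques, N m; "tool_pos": TCP position; "tcp_rot": TCP orientation; "wrist_force": force on the tool from outside, world axes, zero at the start; "ft_torque": the same for the moment, N m; "grip_width": opening from 0.0 (shut) to 1.0 (fully open); "grip_force": force on a finger pad.
Only numpy, scipy, OpenCV 4.12 (cv2) and the standard library are available. Lean on these libraries where they do the work, as an engineer would, in place of code of your own. Each camera call takes 0.05 s, during which the arm holds its last target. There are 200 camera calls.

## Working session

There is one attempt and no reset: what is moved stays moved. The work goes in short steps, Python scripts to look and compute and a tool call to move; the robot and the scene stay as the last step left them, time stands still between calls to the robot, and variables do not carry over. Pictures are saved under pics/ and viewed, at most 10 in all, crops included, and the job is handed in when it is done.

Besides the shell and the picture viewer there is one more tool, called as name([rows], argument=value, ...), one row to a line, values as JSON. step_arm: Moves the arm, as the interface text tells. Its arguments: {"type":"object","properties":{"motion":{"type":"array","items":{"type":"object","properties":{"tx":{"type":"number"},"ty":{"type":"number"},"tz":{"type":"number"},"ax":{"type":"number"},"ay":{"type":"number"},"az":{"type":"number"},"jaw":{"type":"number"}}}},"squeeze":{"type":"number"}},"required":["motion"]}

```bash
mkdir -p pics; ls
python3 - <<'E'
from station import readout, vision, robot
import cv2,pickle
o=readout.get_obs();print(o['clock'],o['tool_pos'],o['tcp_rot'],o['grip_width'])
for n in ['scene','top']:
    c=vision.camera(n);pickle.dump(c,open(f'pics/{n}.pkl','wb'));cv2.imwrite(f'pics/{n}.png',c['frame'][:,:,::-1]);print(n,c['intrinsics'],c['R'],c['t'])
E
```

```text
pics
0.0 [142.94810136 608.1053245  230.75415232] [[-9.73485284e-01  2.28749604e-01 -1.44929189e-04]
 [ 2.28749625e-01  9.73484688e-01 -1.08271361e-03]
 [-1.06583962e-04 -1.08715826e-03 -9.99999403e-01]] 1.0000830313181852
scene [[510.22350919   0.         323.57132946]
 [  0.         510.22350919 198.96260382]
 [  0.           0.           1.        ]] [[-0.57204768  0.82019296 -0.00670536]
 [ 0.55672821  0.38226343 -0.737515  ]
 [-0.60234139 -0.42562681 -0.67529747]] [ 313.10734787 -299.36806214 1637.36284502]
top [[486.72184886   0.         310.25997819]
 [  0.         486.72184886 203.54264053]
 [  0.           0.           1.        ]] [[-0.02072133 -0.99977674  0.00413499]
 [-0.99244555  0.0200688  -0.12103333]
 [ 0.12092333 -0.00661172 -0.99263983]] [  62.99461638  558.44339865 1274.49785144]
```

View pics/scene.png

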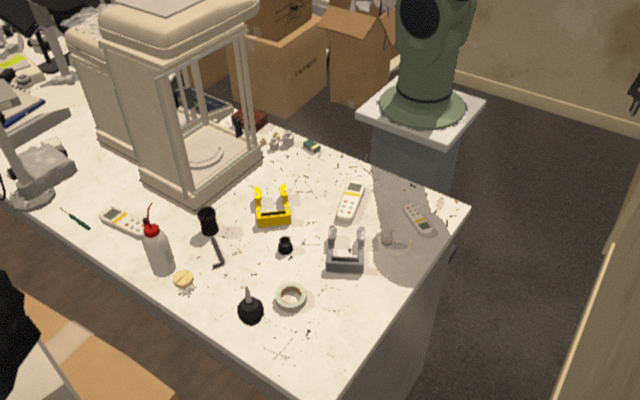

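View pics/top.png

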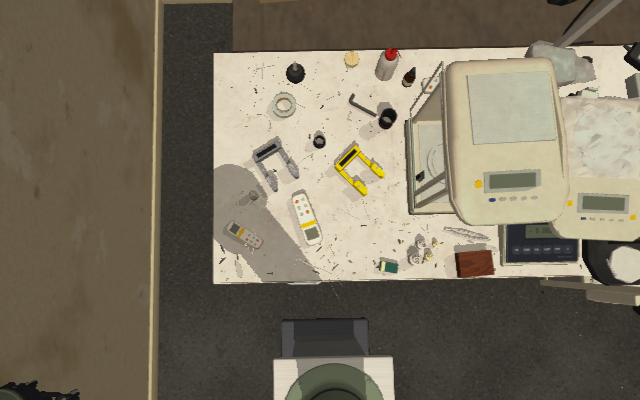

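The top view shows the white handset at about (307,218), with its keys toward the grey dock at (275,165). The small handset at (243,236) and the yellow dock are decoys. Next I get coarse poses.

```bash
cat > h.py <<'E'
import numpy as np,cv2,pickle
def ray(K,R,t,uv,z):
    uv=np.atleast_2d(uv).astype(float)
    d=np.c_[uv,np.ones(len(uv))]@np.linalg.inv(K).T@R   # R^T d
    c=-R.T@t
    return c+d*((z-c[2])/d[:,2])[:,None]
def wrist():
    from station import readout,vision
    o=readout.get_obs();c=vision.camera('wrist')
    T=np.eye(4);T[:3,:3]=o['tcp_rot'];T[:3,3]=o['tool_pos']
    M=np.linalg.inv(T@np.array(c['hand_eye']))
    return c['frame'],np.array(c['intrinsics']),M[:3,:3],M[:3,3],o
E
python3 - <<'E'
from h import *
c=pickle.load(open('pics/top.pkl','rb'));f=c['frame'];K,R,t=c['intrinsics'],c['R'],c['t']
P=lambda uv,z:ray(K,R,t,uv,z).round(1)[:,:2].tolist()
print(P([[297,195],[312,240]],20),'dock',P([[254,152],[276,143],[273,187],[296,176]],34))
print('small things',P([[319,146],[253,200],[389,267],[318,380]],0), P([[319,139],[252,193]],40))
cv2.imwrite('pics/crop.png',cv2.resize(f[120:270,210:400],None,fx=4,fy=4,interpolation=cv2.INTER_CUBIC)[:,:,::-1])
from station import vision
w=vision.camera('wrist');print(w['hand_eye'],w['intrinsics'])
E
```

```text
[[585.4, 87.1], [462.4, 48.8]] dock [[704.0, 201.7], [727.8, 141.5], [606.6, 151.1], [635.4, 88.6]]
small things [[725.4, 23.5], [576.8, 209.1], [385.8, -158.9], [93.9, 40.6]] [[735.1, 24.2], [590.5, 207.2]]
[[ 2.82314021e-04 -9.48557881e-01 -3.16603643e-01  8.22995047e+01]
 [ 9.99999945e-01  3.23799732e-04 -7.84222869e-05  6.26714779e-01]
 [ 1.76904253e-04 -3.16603603e-01  9.48557920e-01 -1.42599540e+02]
 [ 0.00000000e+00  0.00000000e+00  0.00000000e+00  1.00000000e+00]] [[326.77801399   0.         311.74614139]
 [  0.         326.77801399 198.96798083]
 [  0.           0.           1.        ]]
```

View pics/crop.png

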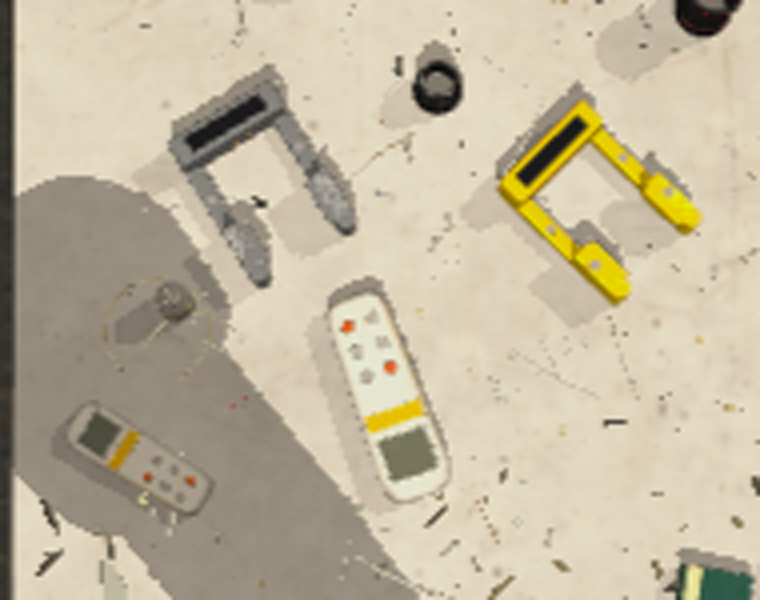

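step_arm([
  {"tx": -23, "ty": -23},
  {"tx": -23, "ty": -23},
  {"tx": -23, "ty": -23},
  {"tx": -23, "ty": -23},
  {"tx": -23, "ty": -23},
  {"tx": -23, "ty": -23},
  {"tx": -23, "ty": -23},
  {"tx": -23, "ty": -23},
  {"tx": -23, "ty": -23},
  {"tx": -23, "ty": -23},
  {"tx": -23, "ty": -23},
  {"tx": -23, "ty": -23},
  {"tx": -23, "ty": -23},
  {"tx": -23, "ty": -23},
  {"tx": -23, "ty": -23},
  {"tx": -23, "ty": -23},
  {"tx": -23, "ty": -23},
  {"tx": -23, "ty": -23},
  {"tx": -20, "ty": -20},
  {"tx": -20, "ty": -20},
])

```text
schema error: expected keys tx, ty, tz, ax, ay, az, jaw
```

step_arm([
  {"az": -8, "jaw": 0.15},
  {"az": -8},
  {"az": -8},
  {"az": -8},
  {"az": -6},
  {},
  {},
])

```text
schema error: expected keys tx, ty, tz, ax, ay, az, jaw
```

Run:
```python
from h import *
f,K,R,t,o=wrist();print(o['clock'],o['tool_pos'],o['tcp_rot'].round(3),o['grip_width'])
pickle.dump((f,K,R,t),open('pics/w1.pkl','wb'));cv2.imwrite('pics/w1.png',f[:,:,::-1])
```

```text
0.15 [142.91717973 608.18555905 230.88252834] [[-0.973  0.229 -0.   ]
 [ 0.229  0.973 -0.001]
 [-0.    -0.001 -1.   ]] 1.0011496756671605
```

View pics/w1.png

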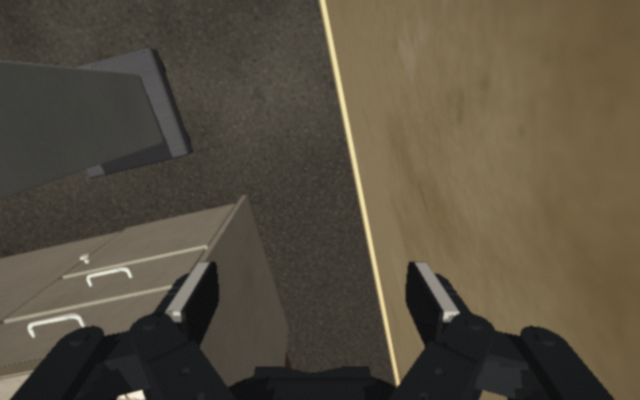

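The wrist image shows only floor and drawers, and the fingers at its bottom, so the tool's +x is the upward direction in the picture. I'll point tool +x along the push direction.

step_arm([
  {"tx": -26, "ty": -21, "tz": -3.5, "ax": 0, "ay": 0, "az": 0, "jaw": 1},
  {"tx": -26, "ty": -21, "tz": -3.5, "ax": 0, "ay": 0, "az": 0, "jaw": 1},
  {"tx": -26, "ty": -21, "tz": -3.5, "ax": 0, "ay": 0, "az": 0, "jaw": 1},
  {"tx": -26, "ty": -21, "tz": -3.5, "ax": 0, "ay": 0, "az": 0, "jaw": 1},
  {"tx": -26, "ty": -21, "tz": -3.5, "ax": 0, "ay": 0, "az": 0, "jaw": 1},
  {"tx": -26, "ty": -21, "tz": -3.5, "ax": 0, "ay": 0, "az": 0, "jaw": 1},
  {"tx": -26, "ty": -21, "tz": -3.5, "ax": 0, "ay": 0, "az": 0, "jaw": 1},
  {"tx": -26, "ty": -21, "tz": -3.5, "ax": 0, "ay": 0, "az": 0, "jaw": 1},
  {"tx": -26, "ty": -21, "tz": -3.5, "ax": 0, "ay": 0, "az": 0, "jaw": 1},
  {"tx": -26, "ty": -21, "tz": -3.5, "ax": 0, "ay": 0, "az": 0, "jaw": 1},
  {"tx": -26, "ty": -21, "tz": -3.5, "ax": 0, "ay": 0, "az": 0, "jaw": 1},
  {"tx": -26, "ty": -21, "tz": -3.5, "ax": 0, "ay": 0, "az": 0, "jaw": 1},
  {"tx": -26, "ty": -21, "tz": -3.5, "ax": 0, "ay": 0, "az": 0, "jaw": 1},
  {"tx": -26, "ty": -21, "tz": -3.5, "ax": 0, "ay": 0, "az": 0, "jaw": 1},
  {"tx": -26, "ty": -21, "tz": -3.5, "ax": 0, "ay": 0, "az": 0, "jaw": 1},
  {"tx": -26, "ty": -21, "tz": -3.5, "ax": 0, "ay": 0, "az": 0, "jaw": 1},
  {"tx": -26, "ty": -21, "tz": -3.5, "ax": 0, "ay": 0, "az": 0, "jaw": 1},
  {"tx": -26, "ty": -21, "tz": -3.5, "ax": 0, "ay": 0, "az": 0, "jaw": 1},
  {"tx": -26, "ty": -21, "tz": -3.5, "ax": 0, "ay": 0, "az": 0, "jaw": 1},
  {"tx": -26, "ty": -21, "tz": -3.5, "ax": 0, "ay": 0, "az": 0, "jaw": 1},
])

```text
clock: 2.2
tool_pos: [553.8, 79.4, 301.5]
tcp_rot: [[-0.973, 0.229, 0.0], [0.229, 0.973, 0.0], [0.0, 0.0, -1.0]]
wrist_force: [-0.2, 0.6, -0.5]
grip_width: 1.0
grip_force: 0.0
```

step_arm([
  {"tx": 0, "ty": 0, "tz": 0, "ax": 0, "ay": 0, "az": 8, "jaw": 1},
  {"tx": 0, "ty": 0, "tz": 0, "ax": 0, "ay": 0, "az": 8, "jaw": 1},
  {"tx": 0, "ty": 0, "tz": 0, "ax": 0, "ay": 0, "az": 8, "jaw": 1},
  {"tx": 0, "ty": 0, "tz": 0, "ax": 0, "ay": 0, "az": 8, "jaw": 1},
  {"tx": 0, "ty": 0, "tz": 0, "ax": 0, "ay": 0, "az": 8, "jaw": 1},
  {"tx": 0, "ty": 0, "tz": 0, "ax": 0, "ay": 0, "az": 8, "jaw": 1},
  {"tx": 0, "ty": 0, "tz": 0, "ax": 0, "ay": 0, "az": 8, "jaw": 1},
  {"tx": 0, "ty": 0, "tz": 0, "ax": 0, "ay": 0, "az": 8, "jaw": 1},
  {"tx": 0, "ty": 0, "tz": 0, "ax": 0, "ay": 0, "az": 8, "jaw": 1},
  {"tx": 0, "ty": 0, "tz": 0, "ax": 0, "ay": 0, "az": 8, "jaw": 1},
  {"tx": 0, "ty": 0, "tz": 0, "ax": 0, "ay": 0, "az": 8, "jaw": 1},
  {"tx": 0, "ty": 0, "tz": 0, "ax": 0, "ay": 0, "az": 8, "jaw": 1},
  {"tx": 0, "ty": 0, "tz": 0, "ax": 0, "ay": 0, "az": 8, "jaw": 1},
  {"tx": 0, "ty": 0, "tz": 0, "ax": 0, "ay": 0, "az": 8, "jaw": 1},
  {"tx": 0, "ty": 0, "tz": 0, "ax": 0, "ay": 0, "az": 8, "jaw": 1},
  {"tx": 0, "ty": 0, "tz": 0, "ax": 0, "ay": 0, "az": 8, "jaw": 1},
  {"tx": 0, "ty": 0, "tz": 0, "ax": 0, "ay": 0, "az": 8, "jaw": 1},
  {"tx": 0, "ty": 0, "tz": 0, "ax": 0, "ay": 0, "az": 6, "jaw": 1},
  {"tx": 0, "ty": 0, "tz": 0, "ax": 0, "ay": 0, "az": 0, "jaw": 1},
])

```text
clock: 4.1
tool_pos: [553.0, 80.8, 301.1]
tcp_rot: [[0.909, 0.418, -0.0], [0.418, -0.909, -0.0], [-0.0, 0.0, -1.0]]
wrist_force: [0.5, -0.1, 0.1]
grip_width: 1.001
grip_force: 0.0
```

Run:
```python
from h import *
f,K,R,t,o=wrist();print(o['clock'],o['tool_pos'],o['tcp_rot'].round(3),o['qpos'].round(2),o['grip_width'])
pickle.dump((f,K,R,t),open('pics/w2.pkl','wb'));cv2.imwrite('pics/w2.png',f[:,:,::-1])
```

```text
4.1 [552.99904271  80.78063617 301.09955313] [[ 0.909  0.418 -0.   ]
 [ 0.418 -0.909 -0.   ]
 [-0.     0.    -1.   ]] [-0.81  0.44  0.79  1.72 -0.35  1.13 -1.05] 1.0005440167759234
```

View pics/w2.png

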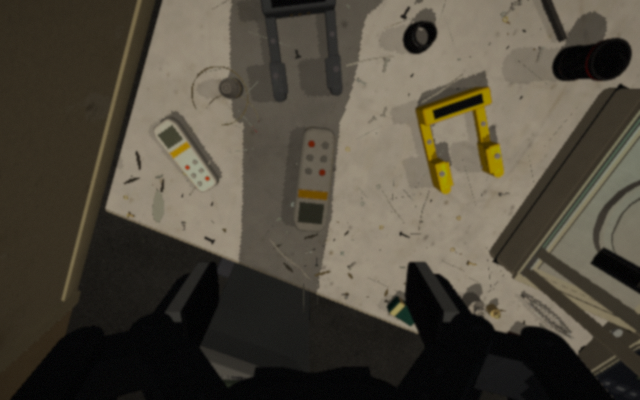

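The wrist view shows the handset at (314,180), nose upward, and the grey dock's posts at about (277,60) and (334,55), all in the arm's shadow. I segment these next.

Run:
```python
from h import *
f,K,R,t=pickle.load(open('pics/w2.pkl','rb'))
for y in (150,175,205): print(y,f[y,288:344:2].tolist())
for y in (40,60,80): print(y,[int(v) for v in f[y,262:350:2].mean(1)])
cv2.imwrite('pics/c2.png',cv2.resize(f[0:240,240:380],None,fx=2.5,fy=2.5,interpolation=cv2.INTER_CUBIC)[:,:,::-1])
```

```text
150 [[71, 66, 57], [66, 61, 54], [66, 62, 53], [67, 61, 54], [68, 62, 54], [68, 63, 54], [68, 63, 56], [81, 75, 64], [94, 87, 73], [101, 93, 79], [100, 93, 79], [101, 94, 80], [100, 92, 79], [99, 91, 78], [98, 90, 76], [99, 91, 78], [100, 92, 80], [99, 91, 79], [97, 89, 76], [98, 90, 78], [99, 92, 79], [99, 91, 78], [94, 86, 71], [82, 76, 64], [95, 88, 77], [137, 127, 111], [149, 138, 121], [149, 138, 121]]
175 [[70, 64, 56], [68, 64, 54], [68, 62, 54], [67, 62, 54], [68, 64, 56], [73, 68, 58], [90, 83, 71], [97, 90, 77], [99, 92, 78], [96, 89, 77], [97, 89, 77], [95, 88, 76], [100, 92, 80], [101, 93, 81], [101, 93, 80], [97, 87, 75], [89, 64, 52], [90, 57, 43], [93, 74, 60], [98, 90, 76], [99, 92, 78], [92, 84, 69], [84, 77, 65], [108, 101, 88], [143, 133, 115], [146, 135, 117], [147, 135, 117], [148, 136, 120]]
205 [[67, 64, 56], [82, 79, 69], [100, 101, 90], [83, 78, 69], [88, 82, 69], [87, 82, 69], [49, 47, 37], [39, 38, 29], [39, 39, 30], [40, 40, 29], [40, 40, 30], [40, 40, 31], [38, 36, 28], [40, 38, 30], [42, 41, 32], [40, 39, 31], [43, 42, 32], [50, 47, 36], [82, 76, 63], [94, 86, 74], [86, 79, 66], [88, 81, 70], [120, 111, 97], [146, 136, 119], [149, 139, 121], [147, 137, 120], [147, 137, 121], [147, 137, 119]]
40 [62, 63, 63, 48, 52, 59, 56, 45, 54, 78, 79, 79, 79, 79, 79, 77, 77, 76, 77, 78, 78, 78, 77, 76, 76, 75, 75, 76, 67, 62, 61, 60, 53, 40, 43, 45, 43, 48, 72, 80, 79, 79, 78, 78]
60 [76, 65, 64, 63, 50, 44, 43, 43, 42, 46, 73, 78, 79, 79, 78, 78, 77, 78, 77, 74, 69, 68, 65, 65, 65, 64, 64, 64, 64, 63, 63, 53, 43, 43, 43, 45, 45, 45, 44, 57, 76, 79, 78, 80]
80 [64, 63, 64, 65, 60, 50, 51, 52, 49, 48, 44, 44, 53, 77, 81, 79, 78, 80, 80, 70, 66, 65, 64, 67, 66, 64, 64, 64, 65, 65, 64, 63, 50, 42, 44, 45, 45, 43, 45, 47, 67, 78, 79, 78]
```

View pics/c2.png

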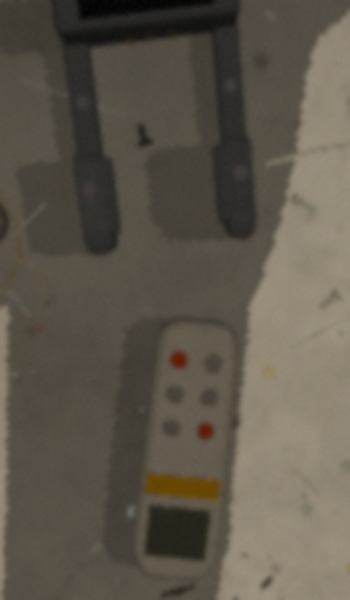

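```bash
cat > m.py <<'E'
from h import *
f,K,R,t=pickle.load(open('pics/w2.pkl','rb'))
P=lambda c,z:ray(K,R,t,np.array(c)/2.5+[240,0]-0.3,z)[:,:2]
n,ta=P([[200,319],[173,577]],22)
print('handset nose,tail',n,ta,np.linalg.norm(n-ta),np.degrees(np.arctan2(*(n-ta)[::-1])))
e=P([[153,380],[240,380],[144,485],[224,485]],22);print('edges',e,np.linalg.norm(e[0]-e[1]),np.linalg.norm(e[2]-e[3]))
l,r=P([[101,252],[239,238]],34);print('post fronts',l,r,np.linalg.norm(l-r),'head',np.degrees(np.arctan2(*(l-r)[::-1]))-90)
s=P([[62,37],[238,23]],34);print('stop',s,np.linalg.norm(s[0]-s[1]),np.degrees(np.arctan2(*(s[0]-s[1])[::-1]))-90)
m=(l+r)/2;sm=s.mean(0);d=sm-m;th=np.arctan2(d[1],d[0]);print('mouth',m,'stop',sm,np.linalg.norm(d),np.degrees(th))
D=np.array([[np.cos(th),np.sin(th)],[-np.sin(th),np.cos(th)]])
print('in dock frame nose,tail',D@(n-m),D@(ta-m))
E
python3 m.py
```

```text
handset nose,tail [589.3720086   87.43820133] [453.93657401  40.65481923] 143.2879680387053 19.05641782500817
edges [[551.00825793  96.38842744]
 [569.88086853  55.35016419]
 [496.76487662  77.46901262]
 [514.86185318  38.11550842]] 45.16984039609199 43.31511115067144
post fronts [599.18300276 144.87999406] [632.64162125  87.46627886] 66.4515902335168 head 30.23207185870355
stop [[676.32657238 196.34605184]
 [713.97343556 127.64498576]] 78.33979058103476 28.721893997086866
mouth [615.912312   116.17313646] stop [695.15000397 161.9955188 ] 91.53306807257134 30.04037498083733
in dock frame nose,tail [-37.3602201  -11.58870812] [-178.02323446   15.71254048]
```

step_arm([
  {"tx": -26.5, "ty": -1.5, "tz": 0, "ax": 0, "ay": 0, "az": 0, "jaw": 0.15},
  {"tx": -26.5, "ty": -1.5, "tz": 0, "ax": 0, "ay": 0, "az": 0, "jaw": 0.15},
  {"tx": -26.5, "ty": -1.5, "tz": 0, "ax": 0, "ay": 0, "az": 0, "jaw": 0.15},
  {"tx": -26.5, "ty": -1.5, "tz": 0, "ax": 0, "ay": 0, "az": 0, "jaw": 0.15},
  {"tx": -26.5, "ty": -1.5, "tz": 0, "ax": 0, "ay": 0, "az": 0, "jaw": 0.15},
  {"tx": 0, "ty": 0, "tz": 40, "ax": 0, "ay": 0, "az": 5.7, "jaw": 0.15},
  {"tx": 0, "ty": 0, "tz": 40, "ax": 0, "ay": 0, "az": 0, "jaw": 0.15},
  {"tx": 0, "ty": 0, "tz": 40, "ax": 0, "ay": 0, "az": 0, "jaw": 0.15},
  {"tx": 0, "ty": 0, "tz": 40, "ax": 0, "ay": 0, "az": 0, "jaw": 0.15},
  {"tx": 0, "ty": 0, "tz": 40, "ax": 0, "ay": 0, "az": 0, "jaw": 0.15},
  {"tx": 0, "ty": 0, "tz": 35, "ax": 0, "ay": 0, "az": 0, "jaw": 0.15},
  {"tx": 0, "ty": 0, "tz": 0, "ax": 0, "ay": 0, "az": 0, "jaw": 0.15},
])

```text
clock: 5.35
tool_pos: [427.9, 31.3, 63.7]
tcp_rot: [[0.944, 0.329, -0.005], [0.329, -0.944, -0.001], [-0.005, -0.001, -1.0]]
wrist_force: [-0.8, 0.2, 0.8]
grip_width: 0.15
grip_force: 0.0
```

Run:
```python
from h import *
f,K,R,t,o=wrist();print(o['clock'],o['tool_pos'],o['tcp_rot'].round(3),o['grip_width'])
pickle.dump((f,K,R,t),open('pics/w3.pkl','wb'));cv2.imwrite('pics/w3.png',f[:,:,::-1])
```

```text
5.35 [427.85931355  31.31624728  63.6746576 ] [[ 0.944  0.329 -0.005]
 [ 0.329 -0.944 -0.001]
 [-0.005 -0.001 -1.   ]] 0.14956158115185328
```

View pics/w3.png

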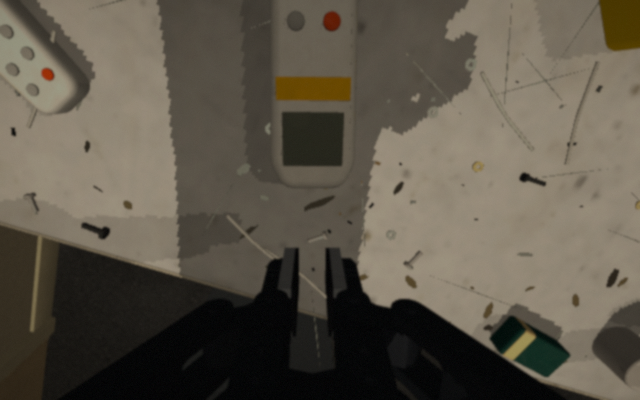

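The handset sits straight ahead of the fingers: tail at (313,187), side edges at columns 271 and 356.

Run:
```python
from h import *
f,K,R,t=pickle.load(open('pics/w3.pkl','rb'))
o=np.array([427.86,31.32]);A=np.array([[.944,.329],[.329,-.944]])
Q=lambda c,z:((ray(K,R,t,c,z)[:,:2]-o)@A.T).round(1).tolist()
print(Q([[313,187],[271,150],[356,150],[274,20],[355,20],[275,77],[350,79]],22))
```

```text
[[26.7, -0.2], [48.6, -24.0], [48.6, 24.0], [114.0, -19.9], [114.0, 20.7], [87.2, -20.4], [86.3, 19.2]]
```

step_arm([
  {"tx": 0, "ty": 0, "tz": 30, "ax": 0, "ay": 0, "az": 0, "jaw": 0.15},
  {"tx": 0, "ty": 0, "tz": 20, "ax": 0, "ay": 0, "az": 0, "jaw": 0.15},
  {"tx": 0, "ty": 0, "tz": 8, "ax": 0, "ay": 0, "az": 0, "jaw": 0.15},
  {"tx": 0, "ty": 0, "tz": 0, "ax": 0, "ay": 0, "az": 0, "jaw": 0.15},
  {"tx": 6, "ty": 0, "tz": 0, "ax": 0, "ay": 0, "az": 0, "jaw": 0.15},
  {"tx": 6, "ty": 0, "tz": 0, "ax": 0, "ay": 0, "az": 0, "jaw": 0.15},
  {"tx": 5, "ty": 0, "tz": 0, "ax": 0, "ay": 0, "az": 0, "jaw": 0.15},
  {"tx": 0, "ty": 0, "tz": 0, "ax": 0, "ay": 0, "az": 0, "jaw": 0.15},
])

```text
clock: 6.2
tool_pos: [446.8, 38.0, 8.7]
tcp_rot: [[0.945, 0.328, 0.001], [0.328, -0.945, 0.0], [0.001, 0.0, -1.0]]
wrist_force: [0.1, -0.8, -0.2]
grip_width: 0.149
grip_force: 0.0
```

step_arm([
  {"tx": 4.5, "ty": 2.2, "tz": 0, "ax": 0, "ay": 0, "az": -1.55, "jaw": 0.15},
  {"tx": 4.5, "ty": 2.2, "tz": 0, "ax": 0, "ay": 0, "az": -1.55, "jaw": 0.15},
  {"tx": 4.5, "ty": 2.2, "tz": 0, "ax": 0, "ay": 0, "az": -1.55, "jaw": 0.15},
  {"tx": 4.5, "ty": 2.2, "tz": 0, "ax": 0, "ay": 0, "az": -1.55, "jaw": 0.15},
  {"tx": 4.5, "ty": 2.2, "tz": 0, "ax": 0, "ay": 0, "az": -1.55, "jaw": 0.15},
  {"tx": 4.5, "ty": 2.2, "tz": 0, "ax": 0, "ay": 0, "az": -1.55, "jaw": 0.15},
  {"tx": 0, "ty": 0, "tz": 0, "ax": 0, "ay": 0, "az": 0, "jaw": 0.15},
])

```text
clock: 6.9
tool_pos: [476.5, 35.8, 8.3]
tcp_rot: [[0.879, 0.477, 0.001], [0.477, -0.879, -0.0], [0.001, 0.0, -1.0]]
wrist_force: [0.1, -0.3, -0.5]
grip_width: 0.149
grip_force: 0.0
```

step_arm([
  {"tx": -10, "ty": 0, "tz": 0, "ax": 0, "ay": 0, "az": 0, "jaw": 0.15},
  {"tx": 0, "ty": 0, "tz": -45, "ax": 0, "ay": 0, "az": 0, "jaw": 0.15},
  {"tx": 0, "ty": 0, "tz": -50, "ax": 0, "ay": 0, "az": 0, "jaw": 0.15},
  {"tx": 0, "ty": 0, "tz": -50, "ax": 0, "ay": 0, "az": 0, "jaw": 0.15},
  {"tx": 10, "ty": 0, "tz": -50, "ax": 0, "ay": 0, "az": 0, "jaw": 0.15},
  {"tx": 20, "ty": 0, "tz": -20, "ax": 0, "ay": 0, "az": 0, "jaw": 0.15},
  {"tx": 30, "ty": 0, "tz": 0, "ax": 0, "ay": 0, "az": 0, "jaw": 0.15},
  {"tx": 30, "ty": 0, "tz": 0, "ax": 0, "ay": 0, "az": 0, "jaw": 0.15},
  {"tx": 10, "ty": 0, "tz": 0, "ax": 0, "ay": 0, "az": 0, "jaw": 0.15},
  {"tx": 0, "ty": 0, "tz": 0, "ax": 0, "ay": 0, "az": 0, "jaw": 0.15},
])

```text
clock: 7.9
tool_pos: [554.6, 78.5, 221.6]
tcp_rot: [[0.88, 0.475, -0.001], [0.475, -0.88, -0.0], [-0.001, -0.0, -1.0]]
wrist_force: [-0.9, -0.4, 0.2]
grip_width: 0.148
grip_force: 0.0
```

Run:
```python
from h import *
f,K,R,t,o=wrist();print(o['clock'],o['tool_pos'],o['tcp_rot'].round(3),o['grip_width'])
pickle.dump((f,K,R,t,o['tool_pos'],o['tcp_rot']),open('pics/w4.pkl','wb'));g=np.clip(f.astype(float)*1.6,0,255).astype(np.uint8);cv2.imwrite('pics/w4.png',cv2.resize(g[0:300,210:430],None,fx=2,fy=2,interpolation=cv2.INTER_CUBIC)[:,:,::-1])
```

```text
7.9 [554.56106393  78.50253579 221.58588126] [[ 0.88   0.475 -0.001]
 [ 0.475 -0.88  -0.   ]
 [-0.001 -0.    -1.   ]] 0.1479142702787073
```

View pics/w4.png

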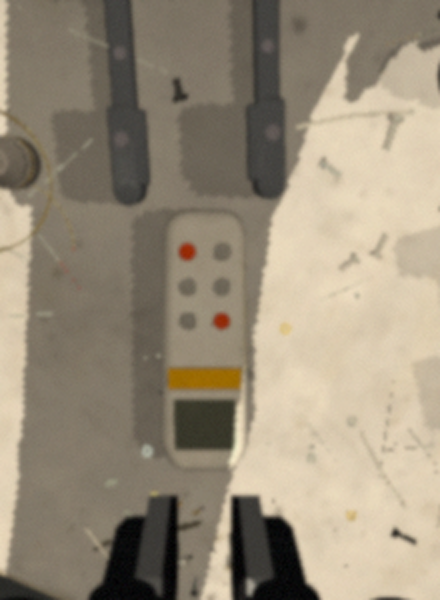

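The handset has turned and is now parallel to the tool; its nose is at crop (205,211) and the posts' tips are at (131,203) and (269,198).

Run:
```python
from h import *
f,K,R,t,o,T=pickle.load(open('pics/w4.pkl','rb'))
Q=lambda c,z:((ray(K,R,t,np.array(c)/2+[210,0]-.25,z)-o)@T)[:,:2]
h=lambda a,b:np.degrees(np.arctan2(*(b-a)[::-1])).round(2)
l,r=Q([[131,204],[269,199]],34);sl,sr=Q([[121,139],[272.5,132]],34);rl,rr=Q([[120,53],[267,46]],12)
print('tips',l,r,np.linalg.norm(l-r),h(l,r)-90,'\nscrews',sl,sr,np.linalg.norm(sl-sr),h(sl,sr)-90,'\nrail',rl,rr,np.linalg.norm(rl-rr),h(rl,rr)-90)
print('mids',(l+r)/2,(sl+sr)/2,(rl+rr)/2,'axis',h((l+r)/2,(rl+rr)/2))
n,ta=Q([[205,210],[204,467]],22);print('nose,tail',n,ta,np.linalg.norm(n-ta),h(ta,n))
print('edges',Q([[165.5,260],[244,260],[164,420],[244,420]],22))
print('strip',Q([[168,378],[241,378]],24))
```

```text
tips [ 70.17671034 -36.38909714] [72.51342569 30.38695185] 66.81692119315105 -2.0 
screws [ 99.48484621 -40.05742946] [102.55778415  31.06784382] 71.19162483541815 -2.469999999999999 
rail [139.33302147 -41.59309352] [142.36857521  29.26649723] 70.92458098705477 -2.450000000000003
mids [71.34506801 -3.00107265] [101.02131518  -4.49479282] [140.85079834  -6.16329814] axis -2.6
nose,tail [66.88481705 -0.52268135] [-74.57400629  -0.98572154] 141.45958117781578 0.19
edges [[ 42.08906805 -20.86634298]
 [ 42.10131434  19.60109266]
 [-45.89061728 -23.32791358]
 [-45.87502881  21.33955691]]
strip [[-20.80957578 -20.55736781]
 [-20.79624794  19.09845315]]
```

step_arm([
  {"tx": -25, "ty": 0, "tz": 0, "ax": 0, "ay": 0, "az": 0, "jaw": 0.15},
  {"tx": -25, "ty": 0, "tz": 0, "ax": 0, "ay": 0, "az": 0, "jaw": 0.15},
  {"tx": -25, "ty": 0, "tz": 0, "ax": 0, "ay": 0, "az": 0, "jaw": 0.15},
  {"tx": -26, "ty": 0, "tz": 0, "ax": 0, "ay": 0, "az": 0, "jaw": 0.15},
  {"tx": 0, "ty": 0, "tz": 45, "ax": 0, "ay": 0, "az": 0, "jaw": 0.15},
  {"tx": 0, "ty": 0, "tz": 50, "ax": 0, "ay": 0, "az": 0, "jaw": 0.15},
  {"tx": 0, "ty": 0, "tz": 50, "ax": 0, "ay": 0, "az": 0, "jaw": 0.15},
  {"tx": 0, "ty": 0, "tz": 50, "ax": 0, "ay": 0, "az": 0, "jaw": 0.15},
  {"tx": 0, "ty": 0, "tz": 19, "ax": 0, "ay": 0, "az": 0, "jaw": 0.15},
  {"tx": 0, "ty": 0, "tz": 0, "ax": 0, "ay": 0, "az": 0, "jaw": 0.15},
])

```text
clock: 8.95
tool_pos: [463.3, 29.1, 6.7]
tcp_rot: [[0.881, 0.474, -0.004], [0.474, -0.881, -0.001], [-0.004, -0.001, -1.0]]
wrist_force: [0.5, -1.1, 0.8]
grip_width: 0.147
grip_force: 0.0
```

step_arm([
  {"tx": 5, "ty": 0, "tz": 0, "ax": 0, "ay": 0, "az": 0, "jaw": 0.15},
  {"tx": 5, "ty": 0, "tz": 0, "ax": 0, "ay": 0, "az": 0, "jaw": 0.15},
  {"tx": 5, "ty": 0, "tz": 0, "ax": 0, "ay": 0, "az": 0, "jaw": 0.15},
  {"tx": 4, "ty": 0.7, "tz": 0, "ax": 0, "ay": 0, "az": -0.5, "jaw": 0.15},
  {"tx": 4, "ty": 0.7, "tz": 0, "ax": 0, "ay": 0, "az": -0.5, "jaw": 0.15},
  {"tx": 4, "ty": 0.7, "tz": 0, "ax": 0, "ay": 0, "az": -0.5, "jaw": 0.15},
  {"tx": 4, "ty": 0.7, "tz": 0, "ax": 0, "ay": 0, "az": -0.5, "jaw": 0.15},
  {"tx": 4, "ty": 0.7, "tz": 0, "ax": 0, "ay": 0, "az": -0.5, "jaw": 0.15},
  {"tx": 4, "ty": 0, "tz": 0, "ax": 0, "ay": 0, "az": 0, "jaw": 0.15},
  {"tx": 4, "ty": 0, "tz": 0, "ax": 0, "ay": 0, "az": 0, "jaw": 0.15},
  {"tx": 0, "ty": 0, "tz": 0, "ax": 0, "ay": 0, "az": 0, "jaw": 0.15},
])

```text
clock: 10.05
tool_pos: [505.6, 48.8, 8.3]
tcp_rot: [[0.858, 0.513, 0.0], [0.513, -0.858, 0.0], [0.0, 0.0, -1.0]]
wrist_force: [-0.6, -0.2, -0.4]
grip_width: 0.153
grip_force: 0.0
```

Run:
```python
from h import *
f,K,R,t,o=wrist();print(o['clock'],o['tool_pos'],o['tcp_rot'].round(3),o['wrist_force'])
pickle.dump((f,K,R,t,o['tool_pos'],o['tcp_rot']),open('pics/w5.pkl','wb'));g=np.clip(f.astype(float)*1.6,0,255).astype(np.uint8);cv2.imwrite('pics/w5.png',g[0:300,160:480][:,:,::-1])
```

```text
10.05 [505.57441416  48.83230404   8.26904921] [[ 0.858  0.513  0.   ]
 [ 0.513 -0.858  0.   ]
 [ 0.     0.    -1.   ]] [-0.56003344 -0.1519462  -0.40599628]
```

View pics/w5.png

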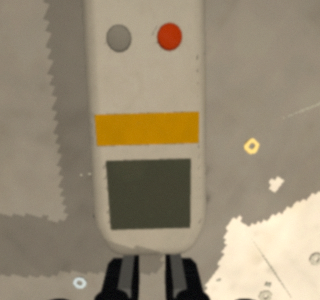

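The handset lies square in front of the fingers, its tail at (148,250), contact is even and the force is about zero. I carry on straight.

step_arm([
  {"tx": 4, "ty": 0, "tz": 0, "ax": 0, "ay": 0, "az": 0, "jaw": 0.15},
  {"tx": 4, "ty": 0, "tz": 0, "ax": 0, "ay": 0, "az": 0, "jaw": 0.15},
  {"tx": 4, "ty": 0, "tz": 0, "ax": 0, "ay": 0, "az": 0, "jaw": 0.15},
  {"tx": 4, "ty": 0, "tz": 0, "ax": 0, "ay": 0, "az": 0, "jaw": 0.15},
  {"tx": 4, "ty": 0, "tz": 0, "ax": 0, "ay": 0, "az": 0, "jaw": 0.15},
  {"tx": 0, "ty": 0, "tz": 0, "ax": 0, "ay": 0, "az": 0, "jaw": 0.15},
])

```text
clock: 10.7
tool_pos: [522.7, 59.1, 8.3]
tcp_rot: [[0.858, 0.514, 0.0], [0.514, -0.858, 0.0], [0.0, 0.0, -1.0]]
wrist_force: [0.5, 0.1, 0.1]
grip_width: 0.152
grip_force: 0.0
```

step_arm([
  {"tx": 4, "ty": 0, "tz": 0, "ax": 0, "ay": 0, "az": 0, "jaw": 0.15},
  {"tx": 4, "ty": 0, "tz": 0, "ax": 0, "ay": 0, "az": 0, "jaw": 0.15},
  {"tx": 4, "ty": 0, "tz": 0, "ax": 0, "ay": 0, "az": 0, "jaw": 0.15},
  {"tx": 4, "ty": 0, "tz": 0, "ax": 0, "ay": 0, "az": 0, "jaw": 0.15},
  {"tx": 4, "ty": 0, "tz": 0, "ax": 0, "ay": 0, "az": 0, "jaw": 0.15},
  {"tx": 4, "ty": 0, "tz": 0, "ax": 0, "ay": 0, "az": 0, "jaw": 0.15},
  {"tx": 4, "ty": 0, "tz": 0, "ax": 0, "ay": 0, "az": 0, "jaw": 0.15},
  {"tx": 4, "ty": 0, "tz": 0, "ax": 0, "ay": 0, "az": 0, "jaw": 0.15},
  {"tx": 0, "ty": 0, "tz": 0, "ax": 0, "ay": 0, "az": 0, "jaw": 0.15},
])

```text
clock: 11.6
tool_pos: [550.2, 75.5, 8.3]
tcp_rot: [[0.858, 0.513, 0.0], [0.513, -0.858, 0.0], [0.0, 0.0, -1.0]]
wrist_force: [-0.3, -0.2, 0.3]
grip_width: 0.156
grip_force: 0.0
```

step_arm([
  {"tx": 2, "ty": 0, "tz": 0, "ax": 0, "ay": 0, "az": 0, "jaw": 0.15},
  {"tx": 2, "ty": 0, "tz": 0, "ax": 0, "ay": 0, "az": 0, "jaw": 0.15},
  {"tx": 2, "ty": 0, "tz": 0, "ax": 0, "ay": 0, "az": 0, "jaw": 0.15},
  {"tx": 0, "ty": 0, "tz": 0, "ax": 0, "ay": 0, "az": 0, "jaw": 0.15},
])

```text
clock: 12.0
tool_pos: [555.1, 78.4, 8.3]
tcp_rot: [[0.858, 0.513, 0.0], [0.513, -0.858, 0.0], [0.0, 0.0, -1.0]]
wrist_force: [0.3, 0.1, -0.0]
grip_width: 0.149
grip_force: 0.0
```

step_arm([
  {"tx": 2, "ty": 0, "tz": 0, "ax": 0, "ay": 0, "az": 0, "jaw": 0.15},
  {"tx": 2, "ty": 0, "tz": 0, "ax": 0, "ay": 0, "az": 0, "jaw": 0.15},
  {"tx": 2, "ty": 0, "tz": 0, "ax": 0, "ay": 0, "az": 0, "jaw": 0.15},
  {"tx": 0, "ty": 0, "tz": 0, "ax": 0, "ay": 0, "az": 0, "jaw": 0.15},
])

```text
clock: 12.4
tool_pos: [560.3, 81.5, 8.3]
tcp_rot: [[0.858, 0.513, 0.0], [0.513, -0.858, 0.0], [0.0, 0.0, -1.0]]
wrist_force: [0.1, 0.1, -0.6]
grip_width: 0.151
grip_force: 0.0
```

step_arm([
  {"tx": 1, "ty": 0, "tz": 0, "ax": 0, "ay": 0, "az": 0, "jaw": 0.15},
  {"tx": 1, "ty": 0, "tz": 0, "ax": 0, "ay": 0, "az": 0, "jaw": 0.15},
  {"tx": 0, "ty": 0, "tz": 0, "ax": 0, "ay": 0, "az": 0, "jaw": 0.15},
])

```text
clock: 12.7
tool_pos: [561.8, 82.4, 8.3]
tcp_rot: [[0.858, 0.513, 0.0], [0.513, -0.858, 0.0], [0.0, 0.0, -1.0]]
wrist_force: [0.5, -0.3, -0.0]
grip_width: 0.151
grip_force: 0.1
```

step_arm([
  {"tx": 1, "ty": 0, "tz": 0, "ax": 0, "ay": 0, "az": 0, "jaw": 0.15},
  {"tx": 1, "ty": 0, "tz": 0, "ax": 0, "ay": 0, "az": 0, "jaw": 0.15},
  {"tx": 0, "ty": 0, "tz": 0, "ax": 0, "ay": 0, "az": 0, "jaw": 0.15},
])

```text
clock: 13.0
tool_pos: [563.5, 83.5, 8.3]
tcp_rot: [[0.858, 0.513, 0.0], [0.513, -0.858, 0.0], [0.0, 0.0, -1.0]]
wrist_force: [-0.7, -0.4, -0.2]
grip_width: 0.154
grip_force: 0.1
```

step_arm([
  {"tx": 1, "ty": 0, "tz": 0, "ax": 0, "ay": 0, "az": 0, "jaw": 0.15},
  {"tx": 1, "ty": 0, "tz": 0, "ax": 0, "ay": 0, "az": 0, "jaw": 0.15},
  {"tx": 0, "ty": 0, "tz": 0, "ax": 0, "ay": 0, "az": 0, "jaw": 0.15},
])

```text
clock: 13.3
tool_pos: [565.2, 84.4, 8.3]
tcp_rot: [[0.858, 0.513, -0.0], [0.513, -0.858, -0.0], [-0.0, 0.0, -1.0]]
wrist_force: [-1.4, 0.3, 0.4]
grip_width: 0.149
grip_force: 0.4
```

step_arm([
  {"tx": 1, "ty": 0, "tz": 0, "ax": 0, "ay": 0, "az": 0, "jaw": 0.15},
  {"tx": 0, "ty": 0, "tz": 0, "ax": 0, "ay": 0, "az": 0, "jaw": 0.15},
])

```text
clock: 13.5
tool_pos: [565.5, 84.5, 8.2]
tcp_rot: [[0.858, 0.513, -0.001], [0.513, -0.858, -0.0], [-0.001, -0.0, -1.0]]
wrist_force: [-4.7, -2.7, 2.0]
grip_width: 0.147
grip_force: 2.4
```

step_arm([
  {"tx": 1, "ty": 0, "tz": 0, "ax": 0, "ay": 0, "az": 0, "jaw": 0.15},
  {"tx": 1, "ty": 0, "tz": 0, "ax": 0, "ay": 0, "az": 0, "jaw": 0.15},
  {"tx": 0, "ty": 0, "tz": 0, "ax": 0, "ay": 0, "az": 0, "jaw": 0.15},
])

```text
clock: 13.8
tool_pos: [565.8, 84.6, 8.1]
tcp_rot: [[0.859, 0.512, -0.004], [0.512, -0.859, -0.001], [-0.004, -0.001, -1.0]]
wrist_force: [-12.2, -6.8, 8.3]
grip_width: 0.153
grip_force: 7.5
```

step_arm([
  {"tx": -3, "ty": 0, "tz": 0, "ax": 0, "ay": 0, "az": 0, "jaw": 0.15},
  {"tx": -10, "ty": 0, "tz": 0, "ax": 0, "ay": 0, "az": 0, "jaw": 0.15},
  {"tx": -10, "ty": 0, "tz": 0, "ax": 0, "ay": 0, "az": 0, "jaw": 0.15},
  {"tx": 0, "ty": 0, "tz": -45, "ax": 0, "ay": 0, "az": 0, "jaw": 0.15},
  {"tx": 0, "ty": 0, "tz": -45, "ax": 0, "ay": 0, "az": 0, "jaw": 0.15},
  {"tx": 0, "ty": 0, "tz": -45, "ax": 0, "ay": 0, "az": 0, "jaw": 0.15},
  {"tx": 20, "ty": 0, "tz": -45, "ax": 0, "ay": 0, "az": 0, "jaw": 0.15},
  {"tx": 30, "ty": 0, "tz": -20, "ax": 0, "ay": 0, "az": 0, "jaw": 0.15},
  {"tx": 30, "ty": 0, "tz": 0, "ax": 0, "ay": 0, "az": 0, "jaw": 0.15},
  {"tx": 0, "ty": 0, "tz": 0, "ax": 0, "ay": 0, "az": 0, "jaw": 0.15},
])

```text
clock: 14.8
tool_pos: [618.4, 117.4, 208.4]
tcp_rot: [[0.857, 0.515, 0.002], [0.515, -0.857, 0.001], [0.002, -0.0, -1.0]]
wrist_force: [-1.5, -0.1, -0.9]
grip_width: 0.15
grip_force: 0.0
```

Run:
```python
from h import *
f,K,R,t,o=wrist();print(o['clock'],o['tool_pos'],o['wrist_force'])
g=np.clip(f.astype(float)*1.6,0,255).astype(np.uint8);cv2.imwrite('pics/w6.png',cv2.resize(g[0:280,180:460],None,fx=2,fy=2,interpolation=cv2.INTER_CUBIC)[:,:,::-1])
```

```text
14.8 [618.44710627 117.44150637 208.42901984] [-1.45739019 -0.0905206  -0.88537798]
```

View pics/w6.png

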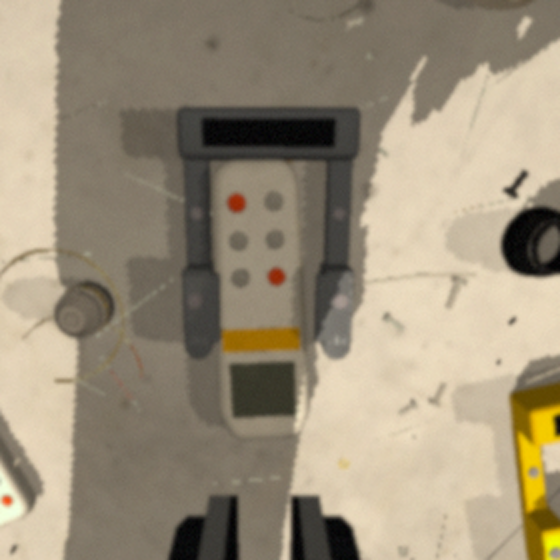

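The handset's nose is flush against the stop at (258,158), between the posts. The loupe and objective are undisturbed. I hand in the job.

```bash
python3 -c "
from station import robot
print(robot.close_job())"
```

```text
the job is handed in; nothing more can be done
None
```

The handset was pushed flat through the posts until its nose met the dock's back stop (about 14 N of contact at the end), the loupe and objective were seen undisturbed, the battery was never approached, and the job was handed in at about 15 s on the robot's clock.

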